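# Put the strap die away on its post

## Task

Put the long, slim strap cutting die away: thread its hanging eye over the tall, empty post and leave the die lying flat on that stand's round wooden base, let go. Leave the square die on the bench and the round die on the short post where they are.

Things in the scene. Friction and masses are not known exactly. Their poses are not given: they have to be found in the camera images.
- strap_die: Dark steel cutting die, 22 mm high, 0.15-0.3 kg, flat on the bench: a hanging eye (round ring, 52 mm outside, 36 mm hole right through) and a slim frame of upright 4 mm walls, 32 mm wide outside, to a blunt end 136 mm from the eye's centre. Grip across the 32 mm, 60 mm from the eye's centre, at a cross wall. Origin: eye centre, underside; z up, y across, frame along -x from 24 to 136 mm.
- tall_post (a point): Tall empty post: upright bare steel rod, 12 mm diameter, standing 60 mm above the middle of a round wooden base (150 mm diameter, 15 mm thick) fixed to the bench. This point: on the rod's axis at the base's top face, 15 mm above the bench; z up.
- square_die: Bystander: dark steel die with the same eye and a square frame 70 mm wide, 22 mm high, flat on the bench. Origin: centre of its eye, underside; frame along its -x to 94 mm.
- round_die: Bystander: dark steel die with the same eye and a 60 mm ring, 22 mm high, already threaded on the short post (35 mm above a like round base beside the tall one). Origin: centre of its eye, underside; ring along its -x to 84 mm, on the side away from the robot.
Mind the look-alikes: they are no part of the job. Leave any green, orange or yellow look-alike of the strap_die alone.

How it is judged:
At the end, for the whole second after the job is handed in: The strap die's eye is around the tall post (centre within 16 mm of the post's axis), its underside within about 5 mm of the wooden base's top face, lying flat within 0.1 rad, at rest (horizontal distance between strap_die and tall_post below 0.016 m and z of strap_die in the frame of tall_post between -0.005 and 0.006 m and angle between strap_die's own z axis and vertical below 0.1 rad and linear speed of strap_die below 0.02 m/s); the robot touches nothing.
It fails at once if the square die is moved more than 25 mm (distance of square_die from where it was at the start of the episode above 0.025 m).
It fails at once if the round die is moved more than 25 mm (distance of round_die from where it was at the start of the episode above 0.025 m).
It also fails if it takes over 42 s, if anything falls off the work surface, if the arm or the gripper's body presses on something with over 40 N, if the wrist force passes 120 N, or if a joint passes its speed limit or range.

## Robot

A 7-joint arm with a two-finger parallel gripper is mounted at the origin on the work surface. World frame = base frame: x ahead of the robot, y to its left, z up, the work surface at z = 0. Lengths are in m, angles in rad, forces in N, time in s.
With the tool pointing down it reaches from about 0.4 to 0.85 m from the base axis. Payload 4.5 kg.
Tool frame: the origin (TCP) lies at the very end of the fingers, on their centre line; the grasp point (between the pads) lies 19 mm behind it; y points along the fingers, x is the direction in which the jaws open and shut, and the axes are right-handed (so a half turn about y gives the same grasp; the last joint's range is limited). The gripper opens to 88 mm and grips with 3 to 60 N. Pads are 18 mm wide; open, the fingers measure 123 mm over their backs; the gripper's body (75 mm by 187 mm) begins 45 mm behind the grasp point.
Start: joints at [-1.113, 0.689, -0.195, 1.565, 0.157, 0.902, -0.215], TCP at [0.257, 0.57, 0.239] pointing down, gripper open.
Joint ranges: [-3.01, 3.01], [-0.46, 2.08], [-1.47, 1.51], [0.13, 2.56], [-1, 4.14], [0.04, 2.09], [-2.66, 2.66]. Speed limits (rad/s): [2.57, 2.57, 3.14, 3.14, 3.14, 3.14, 3.14].

## Interface

Orientations are given as a unit quaternion [x, y, z, w].
In Python, from plant import r gives the robot as it stands.
- The arm moves only by the shell command python3 -m inch 'ROWS' [OPENING] [FORCE]. ROWS is JSON, a list of rows, each a list of 6 numbers: the shift along the tool's x, y, z in mm, then the turn, a rotation vector about the tool's x, y, z in rad. In form: [[x, y, z, ax, ay, az], ...]. A call has 1 to 12 rows; each row shifts and turns the commanded pose from where the row before left it, along the tool's axes as they then stand; what a row does not reach is not made up. A row lasts 1/12 s, in which the tool goes at most 41.7 mm and 7.16 degrees, less where a joint would pass 70% of its speed; a pose out of reach is approached as far as the arm can. A call is refused whole if a number of a shift passes 41.7 or a number of a turn 0.125, either way. A call with a gripper value outside its range is refused whole. OPENING is the finger opening in mm, from 0 to 88.1, set as the call begins (- or left out, the last holds). The fingers move at their own pace and stop on an object; FORCE is the grip in N (left out, the last holds). Time passes only in rows, so rows that do not move let the fingers close. It gives the time, the measured TCP pose, the force and the opening at its end, in the units of the state.
- r.get_state(): the state, without advancing time (a new reading comes with each control period).
- r.snapshot(name): name is "scene" or "side" or "wrist"; returns a dict with "img" (400x640x3 uint8, red, green, blue), "range_z" (400x640 float32, m along the optical axis (not along the pixel's ray), 0 where there is no reading), "mtx" (3x3 intrinsics, pixels), "k1" (the pictures are not rectified: a ray, as slopes to the right and down, at radius r is drawn at 1 + k1 r^2 times it, then the intrinsics apply), "camera_from_world" (4x4, takes a point from world to camera coordinates); the wrist camera has in their place "tool_from_camera" (4x4, takes a point from camera to tool coordinates, whose origin is the TCP and whose axes are the tool frame's). Camera axes: x right, y down, z forward; pixel columns grow to the right and rows downward; lengths in m; the calibration is good to about 2 mm. A picture is of the moment at which its call begins: read the wrist's pose just before it.
- r.finish_job(): hands the job in, once; it reports no verdict.
The state is a dict: "clock": time; "q": joint angles; "qd": joint speeds; "joint_torque": joint torques, N m; "tool_pos": TCP position; "eef_rot": TCP orientation; "contact_force": force on the tool from outside, world axes, zero at the start; "moment": the same for the moment, N m; "opening": opening from 0.0 (shut) to 1.0 (fully open).
Only numpy, scipy, OpenCV 4.12 (cv2) and the standard library are available. Lean on these libraries where they do the work, as an engineer would, in place of code of your own. Each camera call takes 0.05 s, during which the arm holds its last target.

## Working session

There is one attempt and no reset: what is moved stays moved. The work goes in short steps, Python scripts to look and compute and a shell command to move; the robot and the scene stay as the last step left them, time stands still between calls to the robot, and variables do not carry over. Pictures are saved under pics/ and viewed, and the job is handed in when it is done.

```bash
ls; mkdir -p pics; python3 - <<'E'
from plant import r
import cv2
s=r.get_state();print(s)
for n in("scene","side","wrist"):
    d=r.snapshot(n);cv2.imwrite(f"pics/{n}0.png",d["img"][:,:,::-1]);print(n,d["mtx"],d["k1"],d.get("camera_from_world",d.get("tool_from_camera")))
E
```

```text
pics
{'clock': 0.0, 'q': array([-1.11320351,  0.69002309, -0.19452214,  1.56635541,  0.15729587,
        0.90247671, -0.21509636]), 'qd': array([ 0.00117423,  0.00256701, -0.00074017,  0.00092656,  0.00100535,
        0.00085318, -0.00033519]), 'joint_torque': array([-9.82863821e-05, -5.27557826e+01, -1.26710996e+00, -1.53426147e+01,
       -5.27177565e-02,  6.64221647e-03,  1.74290831e-04]), 'tool_pos': array([0.25678975, 0.56911023, 0.23788279]), 'eef_rot': array([ 0.59434992,  0.38315607, -0.3842185 , -0.59356191]), 'contact_force': array([ 0.5156481 , -0.61137255,  0.67504606]), 'moment': array([-0.06991478,  0.03615179,  0.01035153]), 'opening': 1.0017238262006714}
scene [[418.79114458   0.         320.91768388]
 [  0.         418.79114458 200.3324645 ]
 [  0.           0.           1.        ]] -0.043123009012473776 [[-0.60737374  0.79439321 -0.00604754  0.30081564]
 [ 0.50781146  0.3823836  -0.77195226 -0.25652183]
 [-0.61092115 -0.47193454 -0.63565174  1.24742742]
 [ 0.          0.          0.          1.        ]]
side [[420.35214299   0.         311.78856771]
 [  0.         420.35214299 203.05176544]
 [  0.           0.           1.        ]] -0.099998339008802 [[ 0.83698578 -0.54717527 -0.00735036 -0.4321127 ]
 [-0.32281026 -0.48285107 -0.81403218  0.22235707]
 [ 0.44186915  0.68370613 -0.58077327  0.82187627]
 [ 0.          0.          0.          1.        ]]
wrist [[310.6770373    0.         320.89994084]
 [  0.         310.6770373  201.50683829]
 [  0.           0.           1.        ]] -0.026155792428943902 [[ 9.99999835e-01 -5.33059501e-04  2.14195721e-04  1.70233975e-04]
 [-3.75438548e-04 -3.24186751e-01  9.45993028e-01 -1.45875288e-01]
 [-4.34831157e-04 -9.45992953e-01 -3.24186898e-01  8.51754245e-02]
 [ 0.00000000e+00  0.00000000e+00  0.00000000e+00  1.00000000e+00]]
```

View pics/scene0.png

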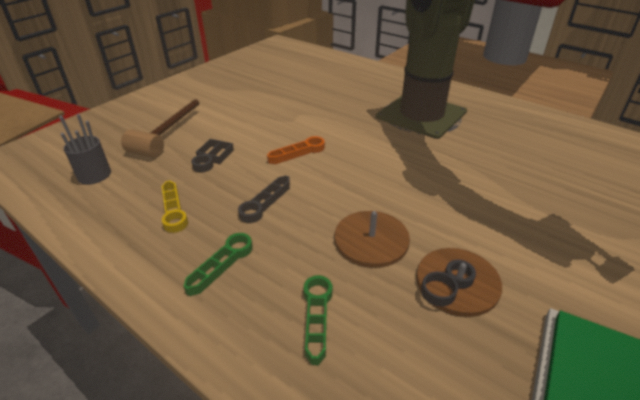

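View pics/side0.png

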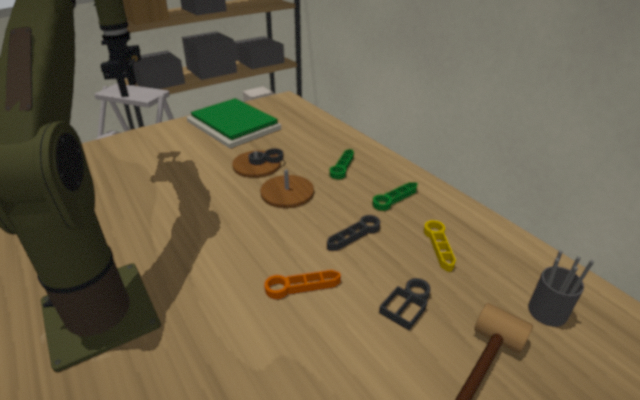

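View pics/wrist0.png

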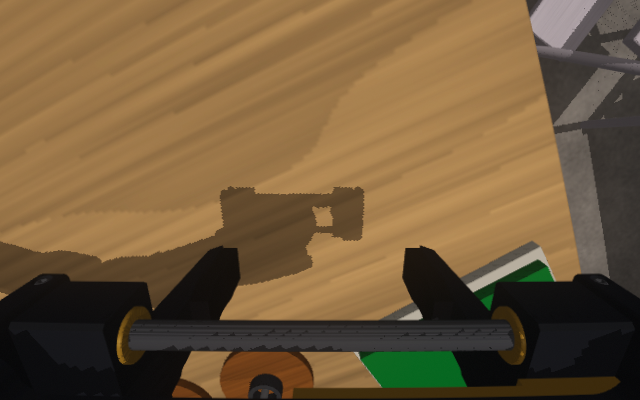

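Candidates in the scene view: dark slim die at (265,198), orange (297,150), yellow (173,205), green (220,262) and (317,318). The dark square die is at (212,153) and the dark round die is on the short post at (447,282). Only the dark slim one at (265,198), which is (355,232) in the side view, matches the strap die. The tall empty post is at (373,225). I'll check this in close crops and measure.

```bash
cat > h.py <<'E'
import numpy as np, cv2
from scipy.spatial.transform import Rotation as R
def cw(d,st=None):
    "world_from_camera"
    if "camera_from_world" in d: return np.linalg.inv(d["camera_from_world"])
    T=np.eye(4);T[:3,:3]=R.from_quat(st["eef_rot"]).as_matrix();T[:3,3]=st["tool_pos"]
    return T@d["tool_from_camera"]
def slopes(d,uv):
    uv=np.asarray(uv,np.float64).reshape(-1,1,2)
    return cv2.undistortPoints(uv,d["mtx"],np.array([d["k1"],0,0,0.]),None,None).reshape(-1,2)
def plane(d,uv,z,st=None):
    T=cw(d,st);s=slopes(d,uv);D=np.c_[s,np.ones(len(s))]@T[:3,:3].T
    return T[:3,3]+D*((z-T[2,3])/D[:,2])[:,None]
def deproj(d,uv,st=None):
    T=cw(d,st);s=slopes(d,uv);uv=np.asarray(uv).astype(int)
    Z=d["range_z"][uv[:,1],uv[:,0]];P=np.c_[s*Z[:,None],Z]
    return (P@T[:3,:3].T+T[:3,3])[Z>0]
def proj(d,P,st=None):
    M=np.linalg.inv(cw(d,st));p=np.atleast_2d(P)@M[:3,:3].T+M[:3,3];s=p[:,:2]/p[:,2:];s=s*(1+d["k1"]*(s**2).sum(1))[:,None]
    return s@d["mtx"][:2,:2].T+d["mtx"][:2,2]
def circ(P):
    A=np.c_[2*P[:,:2],np.ones(len(P))];x=np.linalg.lstsq(A,(P[:,:2]**2).sum(1),rcond=None)[0]
    return x[0],x[1],np.sqrt(x[2]+x[0]**2+x[1]**2)
E
python3 - <<'E'
from plant import r
from h import *
out=[]
for n,b,pb in(("scene",(225,165,305,230),(325,200,420,275)),("side",(315,205,395,260),(255,160,325,215))):
    d=r.snapshot(n);im=d["img"]
    c=cv2.resize(im[b[1]:b[3],b[0]:b[2]],(400,300));c2=cv2.resize(im[pb[1]:pb[3],pb[0]:pb[2]],(400,300));out.append(np.hstack([c,c2]))
    hsv=cv2.cvtColor(im,cv2.COLOR_RGB2HSV)
    m=np.zeros(im.shape[:2],bool);m[b[1]:b[3],b[0]:b[2]]=True
    m&=(hsv[...,2]<90)
    v,u=np.nonzero(m);P=deproj(d,np.c_[u,v]);print(n,len(u),P[:,2].min(),P[:,2].max(),P.min(0),P.max(0))
    Q=P[P[:,2]>0.015]
    c0=Q[:,:2].mean(0);w,V=np.linalg.eigh(np.cov(Q[:,:2].T));ax=V[:,1];t=(Q[:,:2]-c0)@ax;s=(Q[:,:2]-c0)@V[:,0]
    print(" mean",c0,"axis",ax,"t",t.min(),t.max())
    for lo in np.arange(t.min(),t.max(),.012):
        k=(t>=lo)&(t<lo+.012);print("  %.3f w %.3f..%.3f n%d"%(lo,s[k].min(),s[k].max(),k.sum()))
    # base
    m=np.zeros(im.shape[:2],bool);m[pb[1]:pb[3],pb[0]:pb[2]]=True
    v,u=np.nonzero(m);
    Z=d["range_z"];ok=Z[v,u]>0;u=u[ok];v=v[ok];P=deproj(d,np.c_[u,v])
    k=abs(P[:,2]-.015)<.005;print(" top z med",np.median(P[k,2]))
    mm=np.zeros(im.shape[:2],np.uint8);mm[v[k],u[k]]=255
    cs=max(cv2.findContours(mm,cv2.RETR_EXTERNAL,cv2.CHAIN_APPROX_NONE)[0],key=cv2.contourArea)[:,0]
    print(" circ",circ(plane(d,cs,.015)))
    rod=P[(P[:,2]>.025)];print(" rod n",len(rod),rod.mean(0),rod[:,2].max())
    T=cw(d);print(" cam",T[:3,3])
cv2.imwrite("pics/crop1.png",np.vstack(out)[:,:,::-1])
E
```

```text
scene 957 -0.00068154849737323 0.025586316884091853 [ 0.50098216 -0.12192068 -0.00068155] [ 0.65971982 -0.05827076  0.02558632]
 mean [ 0.59103099 -0.08589567] axis [-0.99443866 -0.10531742] t -0.06860469156470805 0.09112538278760765
  -0.069 w -0.018..0.017 n72
  -0.057 w -0.022..0.025 n40
  -0.045 w -0.022..0.025 n41
  -0.033 w -0.019..0.021 n69
  -0.021 w -0.013..0.017 n31
  -0.009 w -0.014..0.017 n29
  0.003 w -0.014..0.017 n36
  0.015 w -0.014..0.017 n45
  0.027 w -0.015..0.015 n26
  0.039 w -0.015..0.016 n44
  0.051 w -0.015..0.016 n27
  0.063 w -0.017..0.015 n25
  0.075 w -0.014..0.015 n29
  0.087 w -0.002..0.005 n8
 top z med 0.015243387258614294
 circ (np.float64(0.546542702508443), np.float64(0.16390953152617796), np.float64(0.06931173596117157))
 rod n 133 [0.54483252 0.16283454 0.05272399] 0.07629065866082174
 cam [1.07505204 0.44782793 0.59672599]
side 1012 -0.004380420401641882 0.023873438315841544 [ 0.49542344 -0.11176294 -0.00438042] [ 0.74205384 -0.0231507   0.02387344]
 mean [ 0.58611714 -0.08796688] axis [-0.9885399 -0.1509598] t -0.13365137457578888 0.09141623241186134
  -0.134 w -0.015..-0.011 n8
  -0.122 w -0.029..-0.017 n10Traceback (most recent call last):
  File "<stdin>", line 15, in <module>
    return umr_minimum(a, axis, None, out, keepdims, initial, where)
ValueError: zero-size array to reduction operation minimum which has no identity
```

```bash
python3 - <<'E'
from plant import r
from h import *
out=[]
for n,b,pb in(("scene",(225,165,305,230),(325,200,420,275)),("side",(315,205,395,260),(255,160,325,215))):
    d=r.snapshot(n);im=d["img"]
    c=cv2.resize(im[b[1]:b[3],b[0]:b[2]],(400,300));c2=cv2.resize(im[pb[1]:pb[3],pb[0]:pb[2]],(400,300));out.append(np.hstack([c,c2]))
    hsv=cv2.cvtColor(im,cv2.COLOR_RGB2HSV)
    m=np.zeros(im.shape[:2],np.uint8);m[b[1]:b[3],b[0]:b[2]]=255
    m[(hsv[...,2]>90)]=0
    nn,lab,stt,_=cv2.connectedComponentsWithStats(m);m=lab==1+np.argmax(stt[1:,4])
    v,u=np.nonzero(m);P=deproj(d,np.c_[u,v])
    Q=P[P[:,2]>0.017]
    # ring end = wider end; frame axis from frame part
    c0=Q[:,:2].mean(0)
    w,V=np.linalg.eigh(np.cov(Q[:,:2].T));ax=V[:,1]*np.sign(V[0,1]);
    t=(Q[:,:2]-c0)@ax
    for _ in range(3):
        e=Q[t>t.max()-.055];k=e
        f=circ(k);cen=np.array(f[:2])
        cen2=(k[:,:2].min(0)+k[:,:2].max(0))/2
    tt=np.percentile(t,[0.5,99.5])
    fr=Q[t<tt[1]-.06][:,:2];mid=[]
    tf=(fr-c0)@ax;sf=(fr-c0)@np.array([-ax[1],ax[0]])
    for lo in np.arange(tf.min()+.01,tf.max(),.01):
        kk=(tf>=lo)&(tf<lo+.01)
        if kk.sum()>4: mid.append((lo+.005,(sf[kk].min()+sf[kk].max())/2,sf[kk].max()-sf[kk].min()))
    mid=np.array(mid);pl=np.polyfit(mid[:,0],mid[:,1],1)
    ang=np.arctan2(ax[1],ax[0])+np.arctan(pl[0])
    print(n,"ring mean-fit",f,"bbox",cen2,"t",tt,"yaw pca",np.arctan2(ax[1],ax[0]),"yaw frame",ang)
    a2=np.array([np.cos(ang),np.sin(ang)]);q=(Q[:,:2]-c0)@a2
    o=c0+a2*0+np.array([-ax[1],ax[0]])*pl[1];print(" line pt",o," extreme-tip eye est",o+a2*(np.percentile(q,99.5)-.026)," blunt est",o+a2*(np.percentile(q,.5)+.136),"len",np.percentile(q,99.5)-np.percentile(q,.5))
    m=np.zeros(im.shape[:2],bool);m[pb[1]:pb[3],pb[0]:pb[2]]=True
    v,u=np.nonzero(m);Z=d["range_z"];ok=Z[v,u]>0;u=u[ok];v=v[ok];P=deproj(d,np.c_[u,v])
    k=abs(P[:,2]-.015)<.005
    mm=np.zeros(im.shape[:2],np.uint8);mm[v[k],u[k]]=255
    cs=max(cv2.findContours(mm,cv2.RETR_EXTERNAL,cv2.CHAIN_APPROX_NONE)[0],key=cv2.contourArea)[:,0]
    print(" base z",np.median(P[k,2])," circ",circ(plane(d,cs,.015)))
    rod=P[(P[:,2]>.03)&(np.hypot(P[:,0]-.546,P[:,1]-.163)<.03)];print(" rod",len(rod),np.median(rod,0),rod[:,2].max())
    print(" cam",cw(d)[:3,3])
cv2.imwrite("pics/crop1.png",np.vstack(out)[:,:,::-1])
print(r.get_state()["clock"])
E
```

```text
scene ring mean-fit (np.float64(0.6335103052667148), np.float64(-0.08232358095446424), np.float64(0.022169270282573796)) bbox [ 0.6321003  -0.08325835] t [-0.09206279  0.06606834] yaw pca 0.10380565751085616 yaw frame 0.0845810841704906
 line pt [ 0.59325251 -0.08720329]  extreme-tip eye est [ 0.63322    -0.08381471]  blunt est [ 0.6371301 -0.0834832] len 0.15807586936222862
 base z 0.015240594978656541  circ (np.float64(0.5464235213932855), np.float64(0.16384621033397706), np.float64(0.06907803726541298))
 rod 123 [0.54534022 0.16358415 0.05616339] 0.07593187651213051
 cam [1.07505204 0.44782793 0.59672599]
side ring mean-fit (np.float64(0.6291263760900248), np.float64(-0.0852175582913483), np.float64(0.02243867761548363)) bbox [ 0.62950932 -0.0848438 ] t [-0.08532516  0.0728391 ] yaw pca 0.09656662566681627 yaw frame 0.08731240211168526
 line pt [ 0.58049565 -0.08862254]  extreme-tip eye est [ 0.62712074 -0.08454122]  blunt est [ 0.63099404 -0.08420217] len 0.15811188094290474
 base z 0.012577263015601747  circ (np.float64(0.5339754654503626), np.float64(0.15482215136864014), np.float64(0.06832064152807178))
 rod 62 [0.53536467 0.1582278  0.05114883] 0.07443184868876007
 cam [ 0.07028956 -0.69099788  0.65515339]
0.35
```

View pics/crop1.png

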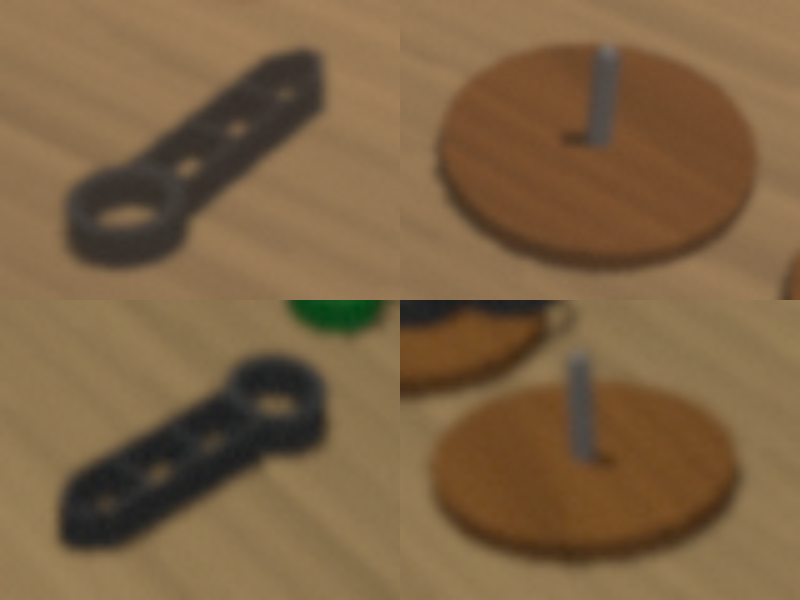

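The crops confirm the dark slim die with its eye at the lower left in the scene view, about (250,208), and the empty tall post at (373,225). Now I'll work out the move to hover above the grip point.

```bash
cat >> h.py <<'E'
def delta(st,pos,zdir):
    "turn about tool y first, then shift in turned tool axes (mm), tool z -> zdir (world xy), y down"
    M=R.from_quat(st["eef_rot"]).as_matrix()
    z=np.array([zdir[0],zdir[1],0.]);z/=np.linalg.norm(z);y=np.array([0,0,-1.]);x=np.cross(y,z)
    W=np.c_[x,y,z];rv=R.from_matrix(M.T@W).as_rotvec()
    print("clock %.2f pos"%st["clock"],st["tool_pos"].round(4),"rotvec",rv.round(3),"shift after turn mm",(1000*W.T@(np.array(pos)-st["tool_pos"])).round(1),"in current axes",(1000*M.T@(np.array(pos)-st["tool_pos"])).round(1),"F",st["contact_force"].round(1),"open",round(st["opening"],3))
E
python3 - <<'E'
from plant import r
from h import *
s=r.get_state();print(R.from_quat(s["eef_rot"]).as_matrix().round(3))
d=np.array([np.cos(.087),np.sin(.087)])
p=np.array([.630,-.084])-.06*d;print(p)
delta(s,[*p,.17],d);delta(s,[*p,.17],-d)
dd=r.snapshot("scene");print(plane(dd,[[460,280],[212,153]],.015))
E
```

```text
[[ 0.411 -0.    -0.912]
 [ 0.912 -0.     0.411]
 [-0.    -1.    -0.   ]]
[ 0.57022693 -0.08921342]
clock 0.35 pos [0.257  0.5696 0.2385] rotvec [ 0.     2.631 -0.   ] shift after turn mm [683.5  68.5 254.8] in current axes [-471.7   68.7 -556.5] F [-0.5  0.4  0.5] open 0.999
clock 0.35 pos [0.257  0.5696 0.2385] rotvec [-0.    -0.511 -0.   ] shift after turn mm [-683.5   68.5 -254.8] in current axes [-471.7   68.7 -556.5] F [-0.5  0.4  0.5] open 0.999
[[ 0.54425151  0.34917557  0.015     ]
 [ 0.53220018 -0.32135285  0.015     ]]
```

```bash
python3 -m inch '[[-26.2,3,-30.9,0,0,0],[-26.2,3,-30.9,0,0,0],[-26.2,3,-30.9,0,0,0],[-26.2,3,-30.9,0,0,0],[-26.2,3,-30.9,0,0,0],[-26.2,3,-30.9,0,0,0],[-26.2,3,-30.9,0,0,0],[-26.2,3,-30.9,0,0,0],[-26.2,3,-30.9,0,0,0],[-26.2,3,-30.9,0,0,0],[-26.2,3,-30.9,0,0,0],[-26.2,3,-30.9,0,0,0]]' 88
python3 -m inch '[[-26.2,3,-30.9,0,0.1,0],[0,0,0,0,0.12,0]]'
python3 - <<'E'
from plant import r
from h import *
s=r.get_state();print(s["q"].round(2))
d=np.array([np.cos(.087),np.sin(.087)])
p=np.array([.630,-.084])-.06*d
delta(s,[*p,.17],d)
E
```

```text
clock: 1.4
tool_pos: [0.4665, 0.1289, 0.2028]
eef_rot: [0.594, 0.384, -0.383, -0.594]
contact_force: [1.2, 0.7, -0.4]
opening: 1.001
clock: 1.57
tool_pos: [0.4863, 0.0835, 0.1992]
eef_rot: [0.638, 0.309, -0.31, -0.634]
contact_force: [0.1, 0.0, -0.2]
opening: 0.998
[-0.15  0.58 -0.19  2.    0.2   0.58  0.43]
clock 1.57 pos [0.4863 0.0835 0.1992] rotvec [0.006 2.391 0.004] shift after turn mm [179.4  29.2  68.6] in current axes [ -84.3   30.3 -172.4] F [ 0.1  0.  -0.2] open 0.998
```

```bash
python3 -m inch '[[0,0,0,0,0.124,0],[0,0,0,0,0.124,0],[0,0,0,0,0.124,0],[0,0,0,0,0.124,0],[0,0,0,0,0.124,0],[0,0,0,0,0.124,0],[0,0,0,0,0.124,0],[0,0,0,0,0.124,0],[0,0,0,0,0.124,0],[0,0,0,0,0.124,0],[0,0,0,0,0.124,0],[0,0,0,0,0.124,0]]'
python3 -m inch '[[0,0,0,0,0.124,0],[0,0,0,0,0.124,0],[0,0,0,0,0.124,0],[0,0,0,0,0.124,0],[0,0,0,0,0.124,0],[0,0,0,0,0.124,0],[0,0,0,0,0.124,0],[36,5,10,0,0,0],[36,5,10,0,0,0],[36,5,10,0,0,0],[36,5,10,0,0,0],[0,0,0,0,0,0]]'
python3 - <<'E'
from plant import r
from h import *
s=r.get_state();print(s["q"].round(2))
d=np.array([np.cos(.087),np.sin(.087)])
p=np.array([.630,-.084])-.06*d
delta(s,[*p,.17],d)
w=r.snapshot("wrist");cv2.imwrite("pics/w1.png",w["img"][:,:,::-1])
E
```

```text
clock: 2.57
tool_pos: [0.4833, 0.0943, 0.1999]
eef_rot: [-0.679, 0.198, -0.198, 0.679]
contact_force: [0.6, -0.2, -0.5]
opening: 1.002
clock: 3.57
tool_pos: [0.5456, -0.0522, 0.1801]
eef_rot: [0.533, -0.463, 0.469, -0.531]
contact_force: [0.3, -0.2, 0.8]
opening: 0.995
[-0.26  0.72  0.46  1.88 -0.49  0.65 -0.94]
clock 3.57 pos [ 0.5456 -0.0522  0.1801] rotvec [-0.004  0.045  0.007] shift after turn mm [39.1 10.1 21.3] in current axes [39.9 10.4 19.5] F [ 0.3 -0.2  0.8] open 0.995
```

View pics/w1.png

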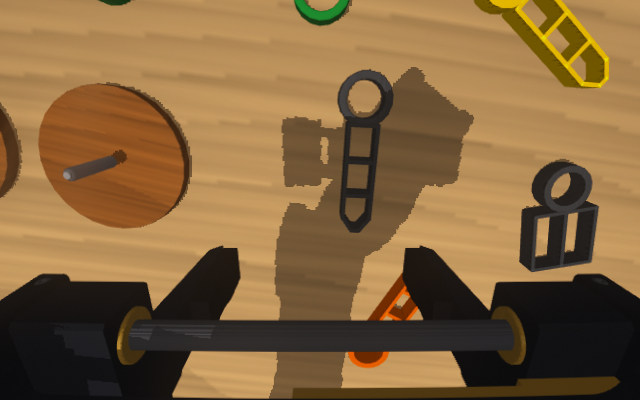

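The wrist view shows the strap die with its eye at (364,98) and frame running down to (355,230). The tall post's base is at (115,155), with the rod foot at (120,156). The square die is at (560,215), and the orange die at (385,330), near the right finger. I'll measure from here.

```bash
python3 - <<'E'
from plant import r
from h import *
s=r.get_state();d=r.snapshot("wrist");im=d["img"];hsv=cv2.cvtColor(im,cv2.COLOR_RGB2HSV)
P=np.zeros((400,640,3));v,u=np.nonzero(d["range_z"]>0);P[v,u]=deproj(d,np.c_[u,v],s)
# bench z
m=(hsv[...,2]>120);print("bench z",np.median(P[80:240,230:280,2][P[80:240,230:280,2]!=0]))
b=np.zeros((400,640),bool);b[60:240,325:405]=True
k=b&(P[...,2]>.010)&(P[...,2]<.04)
Q=P[k];print("die n",len(Q),"z",np.percentile(Q[:,2],[5,50,95]))
top=k&(P[...,2]>np.percentile(Q[:,2],95)-.006)
mm=top.astype(np.uint8)*255
cs,h=cv2.findContours(mm,cv2.RETR_CCOMP,cv2.CHAIN_APPROX_NONE)
for c,hh in zip(cs,h[0]):
    if cv2.contourArea(c)>60:
        pp=plane(d,c[:,0],.022,s);print("hole" if hh[3]>=0 else "outer",cv2.contourArea(c),"px mean",c[:,0].mean(0),"circ",np.round(circ(pp),4),"bbox",pp.min(0)[:2].round(4),pp.max(0)[:2].round(4))
v,u=np.nonzero(top);T=plane(d,np.c_[u,v],.022,s)[:,:2]
w,V=np.linalg.eigh(np.cov(T.T));ax=V[:,1]*np.sign(V[0,1]);n=np.array([-ax[1],ax[0]])
t=T@ax;q=T@n;f=(t<t.max()-.06)&(t>t.min()+.02)
mid=[]
for lo in np.arange(t[f].min(),t[f].max(),.006):
    kk=f&(t>=lo)&(t<lo+.006);mid.append((lo,(q[kk].min()+q[kk].max())/2,np.ptp(q[kk])))
mid=np.array(mid);a=np.polyfit(mid[:,0],mid[:,1],1);print("yaw",np.arctan2(ax[1],ax[0])+np.arctan(a[0]),"width",np.median(mid[:,2]),"len",np.ptp(t),"centre line at eye",[ (ax*(t.max()-.026)+n*np.polyval(a,t.max()-.026)).round(4)])
# base
cs,_=cv2.findContours(((hsv[...,0]<13)&(hsv[...,1]>110)&(hsv[...,2]>60)&(np.arange(640)<200)&(np.arange(640)>25)).astype(np.uint8)*255,cv2.RETR_EXTERNAL,cv2.CHAIN_APPROX_NONE)
c=max(cs,key=cv2.contourArea);hull=cv2.convexHull(c);print("base area",cv2.contourArea(c),"circ",np.round(circ(plane(d,hull[:,0],.015,s)),4))
print("rod foot",plane(d,[[120,156]],.015,s).round(4),"rod top",plane(d,[[67,175]],.075,s).round(4))
o=(hsv[...,0]<14)&(hsv[...,1]>200)&(hsv[...,2]>150);v,u=np.nonzero(o);print("orange",plane(d,np.c_[u,v],.022,s).min(0),plane(d,np.c_[u,v],.022,s).max(0))
cv2.imwrite("pics/m.png",mm)
E
```

```text
bench z -0.00014435291964320918
die n 3045 z [0.01272713 0.0215129  0.02289061]
outer 5617.5 px mean [366.48767123 146.17534247] circ [ 0.5811 -0.087   0.0523] bbox [ 0.4968 -0.1094] [ 0.6576 -0.0573]
hole 607.0 px mean [360.13953488 208.62790698] circ [ 0.5213 -0.0923  0.0154] bbox [ 0.5018 -0.105 ] [ 0.5375 -0.0789]
hole 697.5 px mean [363.47572816 177.26213592] circ [ 0.5561 -0.0894  0.0156] bbox [ 0.5399 -0.1029] [ 0.5723 -0.0758]
hole 822.5 px mean [366.74774775 141.89189189] circ [ 0.5912 -0.0864  0.0161] bbox [ 0.5742 -0.0999] [ 0.6082 -0.073 ]
hole 1194.0 px mean [370.96428571  97.27678571] circ [ 0.6324 -0.0829  0.0177] bbox [ 0.6145 -0.1011] [ 0.6504 -0.0646]
yaw 0.08165111271977624 width 0.03222975569274121 len 0.16075787295886945 centre line at eye [array([ 0.6315, -0.0834])]
base area 0.0 circ [0.1417 0.0559 0.4011]
rod foot [[0.544  0.1581 0.015 ]] rod top [[0.5379 0.1671 0.075 ]]
orange [ 0.31328184 -0.18375792  0.022     ] [0.53574445 0.13732122 0.022     ]
```

View pics/m.png

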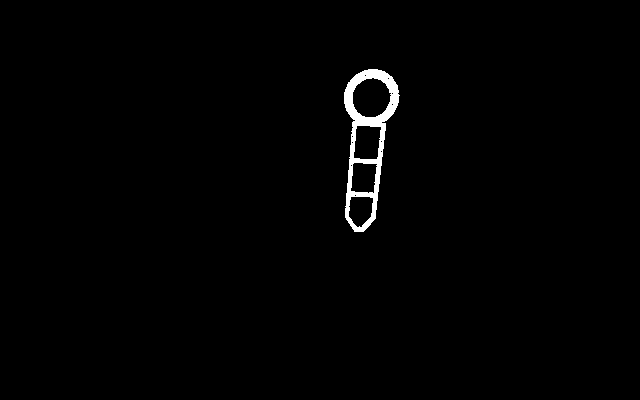

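```bash
python3 - <<'E'
from plant import r
from h import *
s=r.get_state();y=.082
d=np.array([np.cos(y),np.sin(y)]);p=np.array([.632,-.083])-.06*d
delta(s,[*p,.1],d)
c=r.snapshot("scene");hsv=cv2.cvtColor(c["img"],cv2.COLOR_RGB2HSV);o=(hsv[...,0]<14)&(hsv[...,1]>190);o[:130]=0;o[170:]=0;o[:,:250]=0;o[:,340:]=0
v,u=np.nonzero(o);q=plane(c,np.c_[u,v],.011);print("orange",len(u),q.min(0),q.max(0))
# base via scene w/ colour, and wrist base colours
s=r.get_state();w=r.snapshot("wrist");h=cv2.cvtColor(w["img"],cv2.COLOR_RGB2HSV);print(h[130:134:2,80:84:2].tolist(),h[60:64:2,200:204:2].tolist())
cv2.imwrite("pics/w2.png",w["img"][:,:,::-1])
P=np.zeros((400,640,3));v,u=np.nonzero(w["range_z"]>0);P[v,u]=deproj(w,np.c_[u,v],s)
k=(abs(P[...,2]-.015)<.005)&(np.arange(640)<230);k[:60]=0;k[250:]=0
n,lab,st,_=cv2.connectedComponentsWithStats(k.astype(np.uint8));i=1+np.argmax(st[1:,4]);print(st[i])
cc=cv2.findContours((lab==i).astype(np.uint8),cv2.RETR_EXTERNAL,cv2.CHAIN_APPROX_NONE)[0][0]
print("base",circ(plane(w,cv2.convexHull(cc)[:,0],.015,s)))
rod=P[(P[...,2]>.03)&(P[...,2]<.09)&(np.hypot(P[...,0]-.543,P[...,1]-.162)<.03)];print("rod",len(rod),np.median(rod,0),rod[:,2].max())
E
```

```text
clock 3.67 pos [ 0.5433 -0.0445  0.1796] rotvec [-0.     0.057  0.   ] shift after turn mm [45.6 79.6 25.3] in current axes [46.9 79.6 22.7] F [-0.6  0.4  0.2] open 0.999
orange 664 [ 0.30252126 -0.20992191  0.011     ] [ 0.46626596 -0.11460197  0.011     ]
[[[14, 193, 151], [13, 190, 150]], [[13, 193, 151], [14, 192, 153]]] [[[17, 131, 187], [17, 132, 188]], [[17, 134, 189], [17, 134, 190]]]
[   50    79   147   146 15859]
base (np.float64(0.5406775645030089), np.float64(0.16140346962316088), np.float64(0.074850332839397))
rod 535 [0.54207075 0.15861461 0.05950101] 0.07594960178885632
```

```bash
python3 -m inch '[[0,0,0,0,0.057,0],[15.2,26.5,8.4,0,0,0],[15.2,26.5,8.4,0,0,0],[15.2,26.5,8.4,0,0,0],[0,0,0,0,0,0],[0,0,0,0,0,0],[0,0,0,0,0,0]]' 60
python3 - <<'E'
from plant import r
from h import *
s=r.get_state();y=.082
d=np.array([np.cos(y),np.sin(y)]);p=np.array([.632,-.083])-.06*d
delta(s,[*p,.004],d)
w=r.snapshot("wrist");cv2.imwrite("pics/w3.png",w["img"][:,:,::-1])
P=np.zeros((400,640,3));v,u=np.nonzero(w["range_z"]>0);P[v,u]=deproj(w,np.c_[u,v],s)
k=(P[...,2]>.015)&(P[...,2]<.03)&(np.hypot(P[...,0]-.60,P[...,1]+.085)<.1)
cs,h=cv2.findContours(k.astype(np.uint8),cv2.RETR_CCOMP,cv2.CHAIN_APPROX_NONE)
for c,hh in zip(cs,h[0]):
    if cv2.contourArea(c)>100:
        pp=plane(w,c[:,0],.022,s);print("hole" if hh[3]>=0 else "outer",cv2.contourArea(c),"px mean",c[:,0].mean(0),"circ",np.round(circ(pp),4),"bbox",pp.min(0)[:2].round(4),pp.max(0)[:2].round(4))
E
```

```text
clock: 4.35
tool_pos: [0.5719, -0.0841, 0.101]
eef_rot: [-0.521, 0.478, -0.478, 0.522]
contact_force: [0.4, -0.6, -0.2]
opening: 0.682
clock 4.35 pos [ 0.5719 -0.0841  0.101 ] rotvec [-0.     0.005 -0.001] shift after turn mm [ 3.8 97.  -0.1] in current axes [ 4.  97.  -0.1] F [ 0.4 -0.6 -0.2] open 0.682
outer 8935.0 px mean [327.63122172 188.64705882] circ [ 0.5827 -0.0874  0.0525] bbox [ 0.4999 -0.1095] [ 0.6583 -0.0582]
hole 829.5 px mean [326.58095238 265.66666667] circ [ 0.5229 -0.0926  0.0147] bbox [ 0.5043 -0.1049] [ 0.5376 -0.0795]
hole 998.0 px mean [327.08196721 228.22131148] circ [ 0.5571 -0.0897  0.015 ] bbox [ 0.5413 -0.1033] [ 0.5722 -0.0768]
hole 1250.0 px mean [327.47101449 185.24637681] circ [ 0.5922 -0.0867  0.0157] bbox [ 0.5753 -0.0999] [ 0.6082 -0.0733]
hole 1978.5 px mean [328.31724138 129.52413793] circ [ 0.6333 -0.0833  0.0177] bbox [ 0.6153 -0.1013] [ 0.651  -0.0653]
```

View pics/w3.png

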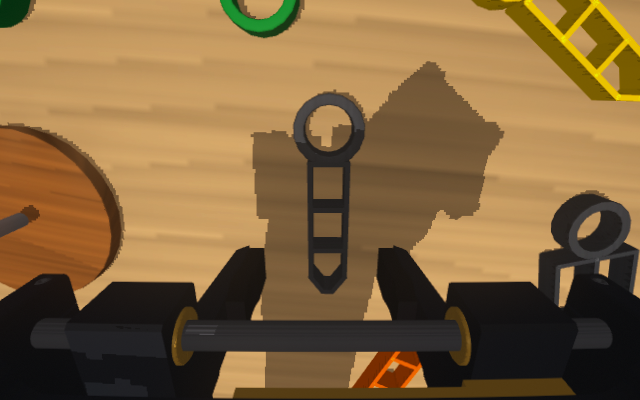

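The die is centred between the fingers in the wrist view, with the eye at (328,130) and the cross wall at about y=206. I'll descend with a small sideways correction.

```bash
python3 -m inch '[[2,16,0.5,0,0.005,0],[2,16,0.5,0,0,0],[0,16,0,0,0,0],[0,16,0,0,0,0],[0,14,0,0,0,0],[0,8,0,0,0,0],[0,6,0,0,0,0],[0,4,0,0,0,0],[0,0,0,0,0,0],[0,0,0,0,0,0],[0,0,0,0,0,0]]'
python3 - <<'E'
from plant import r
from h import *
s=r.get_state();y=.082
d=np.array([np.cos(y),np.sin(y)]);p=np.array([.633,-.083])-.06*d
delta(s,[*p,.004],d)
w=r.snapshot("wrist");cv2.imwrite("pics/w4.png",w["img"][:,:,::-1])
E
```

```text
clock: 5.32
tool_pos: [0.5739, -0.0901, 0.0049]
eef_rot: [-0.519, 0.479, -0.48, 0.52]
contact_force: [-0.1, -0.0, 0.1]
opening: 0.683
clock 5.32 pos [ 0.5739 -0.0901  0.0049] rotvec [-0.001 -0.002  0.   ] shift after turn mm [-2.2  0.9 -0.5] in current axes [-2.2  0.9 -0.5] F [-0.1 -0.   0.1] open 0.683
```

View pics/w4.png

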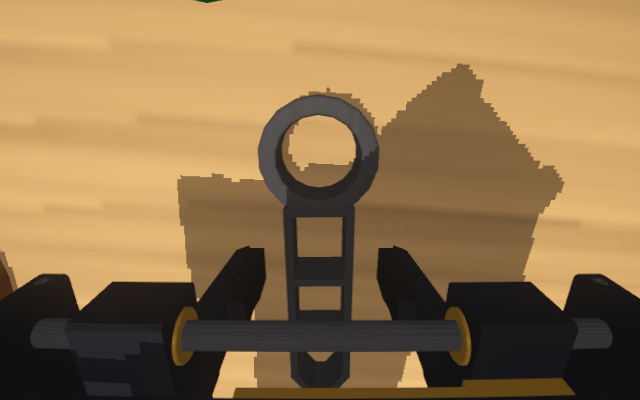

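```bash
python3 -m inch '[[-2,1,0,0,0,0],[0,0,0,0,0,0],[0,0,0,0,0,0],[0,0,0,0,0,0],[0,0,0,0,0,0],[0,0,0,0,0,0],[0,0,0,0,0,0],[0,0,0,0,0,0],[0,0,0,0,0,0],[0,0,0,0,0,0]]' 20 40
python3 -m inch '[[0,-5,0,0,0,0],[0,-20,0,0,0,0],[0,-40,0,0,0,0],[0,-40,0,0,0,0],[0,-20,0,0,0,0],[0,0,0,0,0,0],[0,0,0,0,0,0],[0,0,0,0,0,0]]'
cat > eye.py <<'E'
from plant import r
from h import *
import sys
s=r.get_state();w=r.snapshot("wrist");cv2.imwrite("pics/%s.png"%sys.argv[1],w["img"][:,:,::-1])
# eye in tool frame from depth
M=R.from_quat(s["eef_rot"]).as_matrix()
v,u=np.nonzero((w["range_z"]>0)&(w["range_z"]<.2));P=np.zeros((400,640,3));P[v,u]=(deproj(w,np.c_[u,v],s)-s["tool_pos"])@M
k=np.zeros((400,640),bool);k[v,u]=1;k[210:]=0;k[:,:225]=0;k[:,420:]=0
n,lab,st,_=cv2.connectedComponentsWithStats(k.astype(np.uint8));i=1+np.argmax(st[1:,4]);k=lab==i
Q=P[k];top=np.percentile(Q[:,1],10);print("n",len(Q),"top y(tool) mm",top*1000)
f=Q[abs(Q[:,1]-top)<.003]
A=np.c_[f[:,0],f[:,2],np.ones(len(f))];c=np.linalg.lstsq(A,f[:,1],rcond=None)[0];print("tilt y per x,z",c.round(3))
e=f[f[:,2]>f[:,2].max()-.052][:,[0,2]];print("bbox x",e[:,0].min(),e[:,0].max(),"z max",f[:,2].max())
cx=(e[:,0].min()+e[:,0].max())/2
E=np.array([cx,top,f[:,2].max()-.026]);print("eye tool mm",(E*1000).round(1),"world",(s["tool_pos"]+M@E).round(4),"tcp",s["tool_pos"].round(4),"yaw z",np.arctan2(M[1,2],M[0,2]).round(3),"tooly",M[:,1].round(3),"clock",s["clock"],"open",s["opening"],s["q"].round(2),"F",s["contact_force"].round(1))
E
python3 eye.py w5
```

```text
clock: 6.2
tool_pos: [0.5733, -0.0882, 0.0033]
eef_rot: [-0.52, 0.48, -0.48, 0.52]
contact_force: [-0.8, -0.0, 0.8]
opening: 0.361
clock: 6.87
tool_pos: [0.5721, -0.0872, 0.1271]
eef_rot: [0.52, -0.48, 0.479, -0.519]
contact_force: [0.1, -0.0, -2.7]
opening: 0.362
n 7256 top y(tool) mm -19.119726243538384
tilt y per x,z [-0.001  0.001 -0.018]
bbox x -0.02613527319274027 0.025053302494518658 z max 0.08529168913831646
eye tool mm [ -0.5 -19.1  59.3] world [ 0.6312 -0.0819  0.1461] tcp [ 0.5721 -0.0872  0.1271] yaw z 0.08 tooly [-0.002  0.001 -1.   ] clock 6.8667 open 0.3615051022307108 [-0.16  0.83  0.41  1.82 -0.54  0.61 -0.9 ] F [ 0.1 -0.  -2.7]
```

View pics/w5.png

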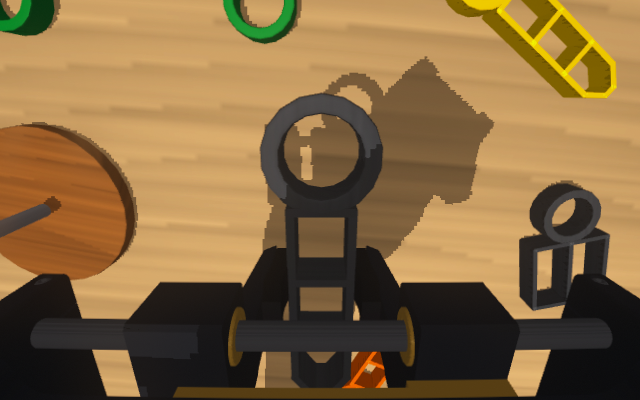

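The die is held level, with its eye 59 mm ahead of the TCP. Next is the carry to the post.

```bash
python3 - <<'E'
from plant import r
from h import *
s=r.get_state();y=.08;d=np.array([np.cos(y),np.sin(y)]);x=np.array([d[1],-d[0]])
p=np.array([.541,.162])-.0593*d+.0005*x+.003*d
delta(s,[*p,.13],d)
E
```

```text
clock 6.92 pos [ 0.5719 -0.0873  0.1267] rotvec [ 0.003  0.    -0.001] shift after turn mm [-250.5   -3.3  -67.2] in current axes [-250.5   -2.8  -67.1] F [ 0.7 -0.7 -3.8] open 0.356
```

```bash
python3 -m inch '[[-10,-1,-3,0,0,0],[-25,-1,-7,0,0,0],[-30,-1,-8,0,0,0],[-30,0,-8,0,0,0],[-30,0,-8,0,0,0],[-30,0,-8,0,0,0],[-30,0,-8,0,0,0],[-30,0,-8,0,0,0],[-25,0,-6,0,0,0],[-10,0,-3,0,0,0],[0,0,0,0,0,0],[0,0,0,0,0,0]]'
python3 -m inch '[[0,0,0,0,0,0],[0,0,0,0,0,0],[0,0,0,0,0,0]]'
python3 eye.py w6
python3 - <<'E'
from plant import r
from h import *
s=r.get_state();w=r.snapshot("wrist")
P=np.zeros((400,640,3));v,u=np.nonzero(w["range_z"]>0);P[v,u]=deproj(w,np.c_[u,v],s)
k=(P[...,2]>.03)&(P[...,2]<.09)&(np.hypot(P[...,0]-.543,P[...,1]-.162)<.03);rod=P[k]
print("rod",len(rod),np.median(rod,0) if len(rod) else 0)
for lo in(.03,.045,.06,.07):
    q=rod[(rod[:,2]>lo)&(rod[:,2]<lo+.012)]
    if len(q):print(lo,len(q),q.min(0).round(4),q.max(0).round(4))
k=(abs(P[...,2]-.015)<.005)&(np.hypot(P[...,0]-.543,P[...,1]-.162)<.09)
cc=cv2.convexHull(np.argwhere(k)[:,::-1].astype(np.int32));print("base",circ(plane(w,cc[:,0],.015,s)))
c=r.snapshot("scene");cv2.imwrite("pics/s2.png",c["img"][:,:,::-1])
E
```

```text
clock: 7.92
tool_pos: [0.4862, 0.1553, 0.1308]
eef_rot: [0.52, -0.479, 0.48, -0.519]
contact_force: [0.5, -1.1, -1.8]
opening: 0.36
clock: 8.17
tool_pos: [0.4871, 0.154, 0.1313]
eef_rot: [0.519, -0.48, 0.481, -0.519]
contact_force: [0.7, 0.7, -2.7]
opening: 0.359
n 7257 top y(tool) mm -19.138390634551765
tilt y per x,z [ 0.     0.001 -0.018]
bbox x -0.026068691616499533 0.02511926842292767 z max 0.08566400339121674
eye tool mm [ -0.5 -19.1  59.7] world [0.5466 0.1591 0.1505] tcp [0.4871 0.154  0.1313] yaw z 0.077 tooly [ 0.001 -0.001 -1.   ] clock 8.1667 open 0.358829732906985 [-0.66  0.77  0.44  2.02 -0.66  0.49 -1.22] F [ 0.7  0.7 -2.7]
rod 345 [0.54209726 0.16300234 0.07226597]
0.03 24 [0.5413 0.1583 0.0305] [0.5459 0.1688 0.0417]
0.045 27 [0.541  0.1576 0.0456] [0.546  0.1689 0.0565]
0.06 97 [0.5344 0.1575 0.0603] [0.5459 0.1688 0.072 ]
0.07 253 [0.5344 0.1575 0.0702] [0.5458 0.1688 0.0767]
base (np.float64(0.5402453807710862), np.float64(0.16282284021560317), np.float64(0.07403302093441554))
```

View pics/w6.png

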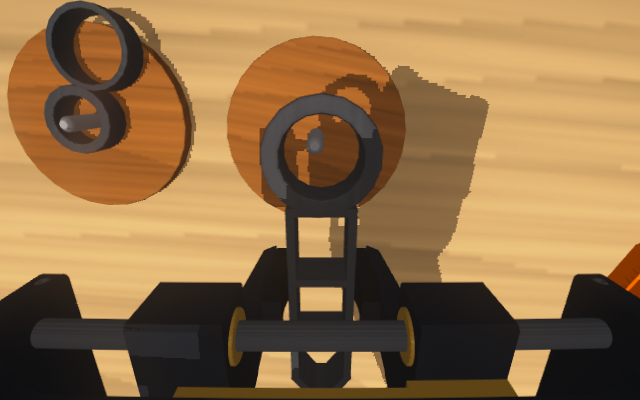

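View pics/s2.png

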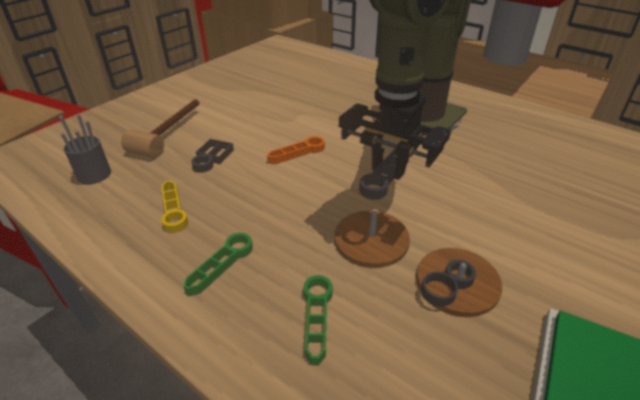

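The rod top at (315,140) is inside the eye hole in the wrist view. The rod axis is at (0.540, 0.163) and the eye at (0.547, 0.159), so I'll correct while descending partway.

```bash
python3 -m inch '[[-2.2,5,-1.7,0,0,0],[-2.2,10,-1.6,0,0,0],[0,12,0,0,0,0],[0,12,0,0,0,0],[0,12,0,0,0,0],[0,12,0,0,0,0],[0,12,0,0,0,0],[0,12,0,0,0,0],[0,8,0,0,0,0],[0,5,0,0,0,0],[0,0,0,0,0,0],[0,0,0,0,0,0]]'
python3 eye.py w7
python3 - <<'E'
from plant import r
from h import *
s=r.get_state();w=r.snapshot("wrist")
P=np.zeros((400,640,3));v,u=np.nonzero(w["range_z"]>0);P[v,u]=deproj(w,np.c_[u,v],s)
k=(P[...,2]>.06)&(P[...,2]<.09)&(np.hypot(P[...,0]-.543,P[...,1]-.162)<.03);rod=P[k]
print("rod",len(rod),rod.min(0),rod.max(0))
E
```

```text
clock: 9.32
tool_pos: [0.4829, 0.1599, 0.0312]
eef_rot: [0.52, -0.48, 0.48, -0.52]
contact_force: [0.2, 0.7, -1.3]
opening: 0.361
n 40784 top y(tool) mm -18.391205341070968
tilt y per x,z [-0.    -0.001 -0.018]
bbox x -0.0261082412714185 0.025187763378350818 z max 0.08566880265973223
eye tool mm [ -0.5 -18.4  59.7] world [0.5423 0.1651 0.0496] tcp [0.4829 0.1599 0.0312] yaw z 0.08 tooly [-0.  0. -1.] clock 9.3167 open 0.3606349285005488 [-0.54  0.92  0.22  2.06 -0.79  0.24 -1.12] F [ 0.2  0.7 -1.3]
rod 1004 [0.53418994 0.15698243 0.0601204 ] [0.54603224 0.1688132  0.07627474]
```

View pics/w7.png

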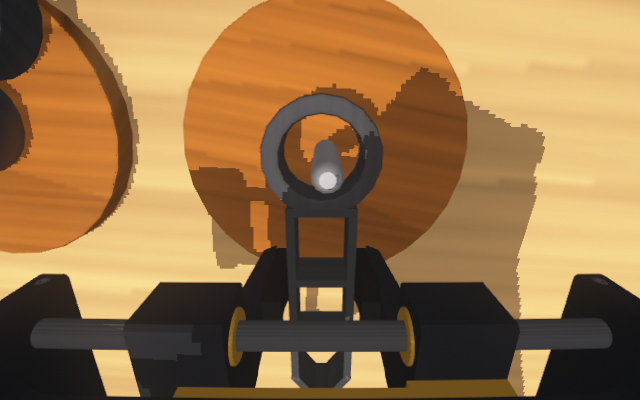

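The rod now stands inside the eye, with centres about 3 mm apart. I'll lower the die onto the base.

```bash
python3 -m inch '[[1,4,0,0,0,0],[0,4,0,0,0,0],[0,3,0,0,0,0],[0,1,0,0,0,0],[0,0,0,0,0,0],[0,0,0,0,0,0],[0,0,0,0,0,0]]'
python3 -m inch '[[0,1,0,0,0,0],[0,0,0,0,0,0],[0,0,0,0,0,0]]'
```

```text
clock: 10.0
tool_pos: [0.483, 0.159, 0.0193]
eef_rot: [-0.52, 0.48, -0.48, 0.52]
contact_force: [0.1, -0.7, -1.3]
opening: 0.358
clock: 10.25
tool_pos: [0.483, 0.159, 0.0183]
eef_rot: [-0.519, 0.48, -0.48, 0.52]
contact_force: [0.3, 0.8, -1.4]
opening: 0.355
```

```bash
python3 -m inch '[[0,0.7,0,0,0,0],[0,0,0,0,0,0],[0,0,0,0,0,0]]'
python3 -m inch '[[0,0.5,0,0,0,0],[0,0,0,0,0,0],[0,0,0,0,0,0]]'
```

```text
clock: 10.5
tool_pos: [0.483, 0.159, 0.0182]
eef_rot: [-0.519, 0.48, -0.48, 0.52]
contact_force: [-0.7, -0.2, 4.8]
opening: 0.363
clock: 10.75
tool_pos: [0.4831, 0.159, 0.0182]
eef_rot: [-0.519, 0.48, -0.48, 0.52]
contact_force: [-3.3, -0.3, 10.9]
opening: 0.358
```

It's in contact (about 11 N up). I'll release, then raise straight up.

```bash
python3 -m inch '[[0,-0.5,0,0,0,0],[0,0,0,0,0,0],[0,0,0,0,0,0],[0,0,0,0,0,0],[0,0,0,0,0,0],[0,0,0,0,0,0],[0,0,0,0,0,0]]' 54
python3 -m inch '[[0,-4,0,0,0,0],[0,-10,0,0,0,0],[0,-20,0,0,0,0],[0,-30,0,0,0,0],[0,-40,0,0,0,0],[0,-30,0,0,0,0],[0,0,0,0,0,0],[0,0,0,0,0,0],[0,0,0,0,0,0],[0,0,0,0,0,0]]'
python3 - <<'E'
from plant import r
from h import *
s=r.get_state();w=r.snapshot("wrist");cv2.imwrite("pics/w8.png",w["img"][:,:,::-1])
for n in("scene","side"):cv2.imwrite(f"pics/{n}8.png",r.snapshot(n)["img"][:,:,::-1])
P=np.zeros((400,640,3));v,u=np.nonzero(w["range_z"]>0);P[v,u]=deproj(w,np.c_[u,v],s)
near=np.hypot(P[...,0]-.5,P[...,1]-.16)<.11
rod=P[(P[...,2]>.06)&(P[...,2]<.08)&(np.hypot(P[...,0]-.54,P[...,1]-.163)<.02)];print("rod",rod.min(0).round(4),rod.max(0).round(4))
V=cv2.cvtColor(w["img"],cv2.COLOR_RGB2HSV)[...,1]
k=near&(P[...,2]>.030)&(P[...,2]<.045)&(np.hypot(P[...,0]-.54,P[...,1]-.163)>.010)
Q=P[k];A=np.c_[Q[:,:2],np.ones(len(Q))];q=Q[Q[:,2]>.034];A=np.c_[q[:,:2],np.ones(len(q))]
print("n",len(q),"top z",np.median(q[:,2]),"slopes",np.linalg.lstsq(A,q[:,2],rcond=None)[0])
e=q[q[:,0]>q[:,0].max()-.05];print("eye centre",q[:,0].max()-.026,(e[:,1].min()+e[:,1].max())/2,"extent",q.min(0),q.max(0))
print(s["clock"],s["contact_force"].round(1))
E
```

```text
clock: 11.33
tool_pos: [0.4829, 0.159, 0.0174]
eef_rot: [0.52, -0.48, 0.48, -0.52]
contact_force: [-0.6, 0.2, 1.4]
opening: 0.613
clock: 12.17
tool_pos: [0.482, 0.159, 0.1508]
eef_rot: [0.52, -0.48, 0.479, -0.519]
contact_force: [-0.2, 0.2, 0.9]
opening: 0.613
rod [0.534  0.1575 0.06  ] [0.546  0.1686 0.076 ]
n 3156 top z 0.03673664502227006 slopes [-0.00097076 -0.00050437  0.03726649]
eye centre 0.5424744844215761 0.16447284267595577 extent [0.40612142 0.13898751 0.03400128] [0.56847448 0.18995817 0.03897892]
12.1667 [-0.2  0.2  0.9]
```

View pics/w8.png

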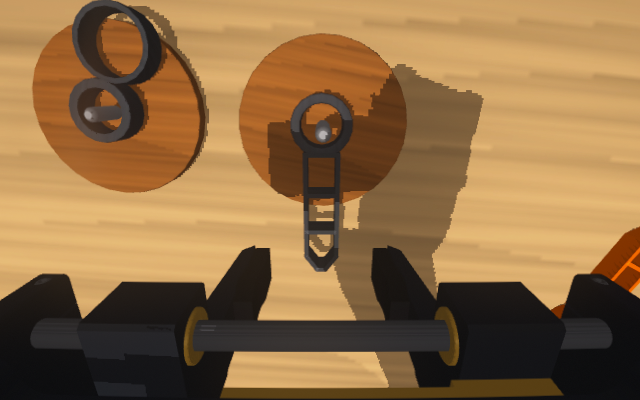

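View pics/side8.png

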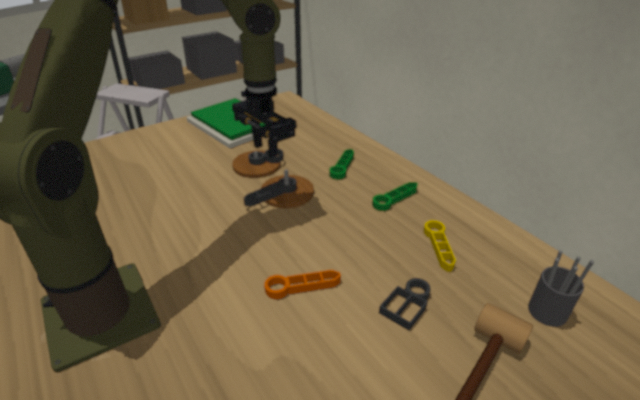

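The wrist view shows the eye around the rod at (322,122) and the frame lying flat. Its top is level at 0.0367 m and the eye is about 3 mm off the rod axis. The side view agrees, with the square and round dice in place and the gripper clear. Handing in.

```bash
python3 - <<'E'
from plant import r
print(r.finish_job())
E
```

```text
the job is handed in; nothing more can be done
None
```

The strap die is threaded on the tall post, lying flat on its wooden base and released. I handed the job in just after 12.2 s; it reports no verdict.

I gripped the die at its cross wall, carried it with the eye over the rod, lowered it to light contact (about 11 N), opened the gripper and rose about 130 mm.

**Last checks (wrist camera, after release):**
- **Position:** the eye centre was at about (0.542, 0.164) and the rod axis at about (0.540, 0.163), roughly 3 mm apart against the 16 mm allowed.
- **Height and tilt:** the die's top face was at 0.0367 m, so its underside was at about 0.0147 m, on the 15 mm base. Its slope was about 0.001, so it lies flat.
- **Robot clear:** the force reading was about 1 N, within its noise, and the gripper was well above the die.
- **Bystanders:** the square and round dies looked unmoved in the side view. I judged that by eye and did not measure it.

**Disagreement:** the first side-camera reading put the tall post about 12 mm from the scene camera's position. I used the wrist camera's close measurement instead, and it matched the rod in every later check.

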